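Unstack the stripped pump onto its layout boards

TASK

The parts of a stripped pump stand in two piles on the bench, out of the parts washer. Take the piles apart and set every part upright in the middle of its own layout board, the one painted with the outline of that part in its colour (which way round it is turned does not matter). Never tip a part over or drop it, and leave the screwdriver, the jar and the meter where they are.

Things in the scene. Friction and masses are not known exactly. Their poses are not given: they have to be found in the camera images.
- housing_mid (a point): pump housing: green painted square block, 62 x 62 mm, 40 mm high; its x and y axes are square to its sides; loose, 350 to 450 g, flat top and bottom; the point is its centre, half-way up, z along its upright axis. At the start it stands in one of the two piles.
- cover_mid (a point): end cover: blue painted round disc, diameter 62 mm, 40 mm high; loose, 270 to 370 g, flat top and bottom; the point is its centre, half-way up, z along its upright axis. At the start it stands in one of the two piles.
- nut_mid (a point): coupling nut: yellow brass hexagonal block, 42 mm across the flats (48.5 mm over the corners), 40 mm high; its flats face along its x axis and at 60 and 120 degrees from it; loose, 250 to 350 g, flat top and bottom; the point is its centre, half-way up, z along its upright axis. At the start it stands in one of the two piles.
- gear_mid (a point): pump gear: bare grey steel toothed wheel, diameter 46 mm over the teeth (which can be gripped like a plain cylinder), 40 mm high; loose, 300 to 400 g, flat top and bottom; the point is its centre, half-way up, z along its upright axis. At the start it stands in one of the two piles.
- plug_mid (a point): valve plug: red plastic cylinder, diameter 26 mm, 40 mm high; loose, 50 to 70 g, flat top and bottom; the point is its centre, half-way up, z along its upright axis. At the start it stands in one of the two piles.
- board_housing_top (a point): layout board: white plate 90 x 90 x 6 mm, fixed flat on the bench, with a painted outline in its middle: green square (62 mm), square to the board. The point is the centre of its upper face, z up, x and y along its sides.
- board_cover_top (a point): layout board: white plate 90 x 90 x 6 mm, fixed flat on the bench, with a painted outline in its middle: large blue disc (62 mm). The point is the centre of its upper face, z up, x and y along its sides.
- board_nut_top (a point): layout board: white plate 90 x 90 x 6 mm, fixed flat on the bench, with a painted outline in its middle: brass-yellow hexagon (42 mm across flats, flats facing along the board's x axis). The point is the centre of its upper face, z up, x and y along its sides.
- board_gear_top (a point): layout board: white plate 90 x 90 x 6 mm, fixed flat on the bench, with a painted outline in its middle: dark grey toothed wheel (46 mm). The point is the centre of its upper face, z up, x and y along its sides.
- board_plug_top (a point): layout board: white plate 90 x 90 x 6 mm, fixed flat on the bench, with a painted outline in its middle: small red disc (26 mm). The point is the centre of its upper face, z up, x and y along its sides.
- screwdriver: bystander: loose screwdriver with red handle lying on the far side of the bench beyond the boards; origin at its underside
- jar: bystander: loose closed jar, diameter 66 mm, 90 mm high, on the left of the bench; origin at the centre of its underside
- meter: bystander: loose green hand-held test meter, 150 x 80 x 35 mm, lying flat on the right of the bench; origin at the centre of its underside
There are look-alikes about, which are no part of the job. Leave any brown or purple look-alike of the part that bears board_plug_top alone.

How it is judged (in metres and radians):
At the end, for the whole second after the job is handed in: Each of the five parts stands upright (within 0.1 rad) on its own board, its centre within 15 mm sideways of the board's centre and 16 to 24 mm above the board, released and at rest (horizontal distance between housing_mid and board_housing_top below 0.015 m and z of housing_mid in the frame of board_housing_top between 0.016 and 0.024 m and angle between each of housing_mid, cover_mid, nut_mid, gear_mid, plug_mid's own z axis and vertical below 0.1 rad and linear speed of each of housing, cover, nut, gear, plug below 0.03 m/s and angular speed of each of housing, cover, nut, gear, plug below 0.3 rad/s and horizontal distance between cover_mid and board_cover_top below 0.015 m and z of cover_mid in the frame of board_cover_top between 0.016 and 0.024 m and horizontal distance between nut_mid and board_nut_top below 0.015 m and z of nut_mid in the frame of board_nut_top between 0.016 and 0.024 m and horizontal distance between gear_mid and board_gear_top below 0.015 m and z of gear_mid in the frame of board_gear_top between 0.016 and 0.024 m and horizontal distance between plug_mid and board_plug_top below 0.015 m and z of plug_mid in the frame of board_plug_top between 0.016 and 0.024 m); the robot touches nothing.
It fails at once if a part is tipped over (leans more than 0.6 rad) (angle between any of housing_mid, cover_mid, nut_mid, gear_mid, plug_mid's own z axis and vertical above 0.6 rad).
It fails at once if a part is dropped (falls out of the fingers' hold at more than 0.75 m/s, a fall of some 3 cm) ((linear speed of housing above 0.75 m/s and contact force between the fingers and housing below 0.05 N) or (linear speed of cover above 0.75 m/s and contact force between the fingers and cover below 0.05 N) or (linear speed of nut above 0.75 m/s and contact force between the fingers and nut below 0.05 N) or (linear speed of gear above 0.75 m/s and contact force between the fingers and gear below 0.05 N) or (linear speed of plug above 0.75 m/s and contact force between the fingers and plug below 0.05 N)).
It fails at once if the screwdriver, the jar or the meter is moved by more than 30 mm (distance of any of screwdriver, jar, meter from where it was at the start of the episode above 0.03 m).
It also fails if it takes over 144 s, if anything falls off the work surface, if the arm or the gripper's body presses on something with over 40 N, if the wrist force passes 120 N, or if a joint passes its speed limit or range.

ROBOT

A 7-joint arm with a two-finger parallel gripper is mounted at the origin on the work surface. World frame = base frame: x ahead of the robot, y to its left, z up, the work surface at z = 0. Lengths are in mm, angles in rad, forces in N, time in s.
With the tool pointing down it reaches from about 425 to 950 mm from the base axis. Payload 4.7 kg.
Tool frame: the origin (TCP) lies midway between the tips of the shut fingers; the grasp point (between the pads) lies 19 mm behind it (arm.pinch_z is the distance from the TCP to the grasp point, in mm); x points along the fingers, y is the direction in which the jaws open and shut, and the axes are right-handed (so a half turn about x gives the same grasp; the last joint's range is limited). The gripper opens to 85 mm and grips with 20 to 120 N. Pads are 22 mm wide; open, the fingers measure 114 mm over their backs; the gripper's body (76 mm by 85 mm) begins 54 mm behind the grasp point. The pads swing forward as they close: fully open they stand 13 mm farther back than shut.
Start: joints at [1.115, 0.469, -0.049, 1.532, 0.024, 1.141, -0.082], TCP at [279.47, -614.447, 231.335] pointing down, gripper open.
Joint ranges: [-2.59, 2.59], [-0.33, 1.99], [-1.39, 1.29], [0.1, 2.45], [-1.04, 4.18], [0.21, 1.99], [-2.66, 2.66]. Speed limits (rad/s): [2.57, 2.57, 3.14, 3.14, 3.14, 3.14, 3.14].

INTERFACE

Orientations are given as a unit quaternion [x, y, z, w].
In Python, from workcell import arm, fingers, optics, telemetry gives the robot as it stands. Calls block until the motion is done:
- arm.movep(position, orientation): joint-space move of the TCP to a pose.
- arm.move_l(position, rotation=None, v=150, f_stop=None): straight line of the TCP; rotation=None keeps the orientation; v is the mean speed in mm/s. With f_stop (N) it stops when the force on the tool has changed by that much, and returns True; else False.
- arm.move_j(angles): joint-space move.
- fingers.gripper_to(opening, force=None): finger opening in mm; force is the grip in N (None keeps the last); returns when the fingers have stopped.
- arm.hold(seconds).
- arm.ik(position, orientation): joint angles nearest the present ones, or None.
- optics.get_image(name): name is "side" or "top"; returns a dict with "color" (480x640x3 uint8, red, green, blue), "range_z" (480x640 float32, mm along the optical axis (not along the pixel's ray), 0 where there is no reading), "vertical_fov" (degrees; the focal length in pixels is half the picture's height over the tangent of half this angle, whatever the lens; pixels are square), "cx", "cy" (the principal point, pixels), "R" (3x3) and "t" (3): a world point X has camera coordinates R X + t. Camera axes: x right, y down, z forward; pixel columns grow to the right and rows downward; lengths in mm; the calibration is good to about 2 mm. A picture is of the moment at which its call begins.
A pose or a line that the arm cannot do raises arm.Unreachable and nothing moves.
- arm.sign_off(): hands the job in, once; it reports no verdict.
Readings, each from a call of its own:
- telemetry.read_t(): time.
- telemetry.read_joint_positions(): joint angles.
- telemetry.read_qvel(): joint speeds.
- telemetry.read_joint_torque(): joint torques, N m.
- telemetry.read_tcp_pos(): TCP position.
- telemetry.read_ee_rot(): TCP orientation.
- telemetry.read_contact_force(): force on the tool from outside, world axes, zero at the start.
- telemetry.read_wrist_torque(): the same for the moment, N m.
- telemetry.read_gripper_width(): finger opening in mm.
Only numpy, scipy, OpenCV 4.12 (cv2) and the standard library are available. Lean on these libraries where they do the work, as an engineer would, in place of code of your own. Each camera call takes 0.05 s, during which the arm holds its last target.

## Working session

There is one attempt and no reset: what is moved stays moved. The work goes in short steps, each a Python script; the robot and the scene stay as the last script left them, time stands still between calls to the robot, and variables do not carry over. Pictures are saved under pics/ and viewed, and the job is handed in when it is done.

```bash
mkdir -p pics; ls; python3 - <<'E'
from workcell import arm, fingers, optics, telemetry
import cv2,numpy as np,pickle
for n in ("top","side"):
    d=optics.get_image(n); cv2.imwrite(f"pics/{n}0.png",d["color"][:,:,::-1]); pickle.dump(d,open(f"{n}0.pkl","wb"))
    print(n,d["vertical_fov"],d["cx"],d["cy"],np.round(d["R"],3).tolist(),d["t"])
print(telemetry.read_t(), telemetry.read_ee_rot(),arm.pinch_z)
E
```

```text
pics
top 57.412054271147205 315.1128328072491 244.5270148166566 [[0.022, -1.0, -0.019], [-0.985, -0.018, -0.173], [0.172, 0.023, -0.985]] [ -9.26681024 544.70263627 973.81435976]
side 46.23346439745215 316.50173606346675 237.99489972796488 [[0.821, -0.571, 0.005], [-0.282, -0.413, -0.866], [0.496, 0.709, -0.5]] [-462.22554334  231.09594315 1096.44422324]
0.1 [-0.69090858 -0.15038156  0.69120817 -0.14920451] 18.700000000000003
```

View pics/top0.png

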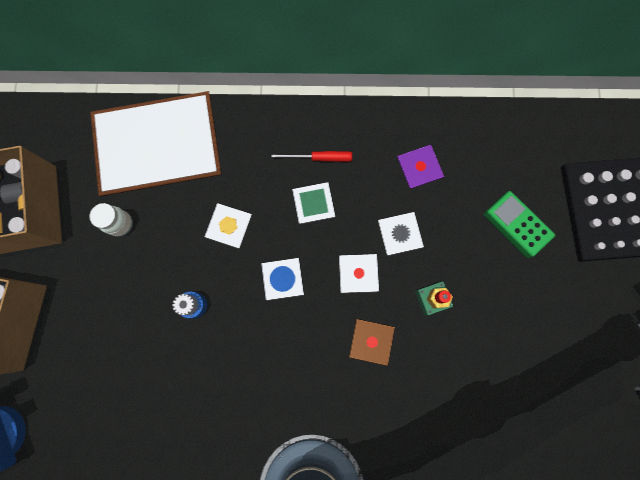

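View pics/side0.png

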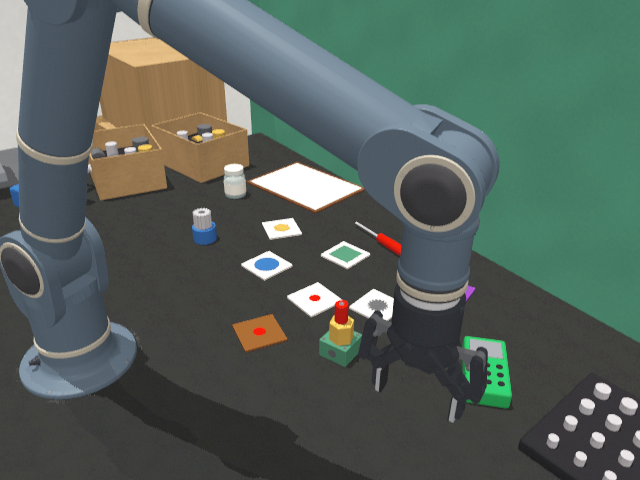

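The left pile is the gear (182,304) on the cover (190,304). The right pile is the plug (445,296) on the nut (440,297) on the housing (435,298). Three boards carry a small red disc: white (359,273), brown (372,342) and purple (421,166). The plug's board is described as a white plate, so (359,273) fits. I'll confirm it in enlarged crops and compute positions.

```bash
cat > h.py <<'E'
import numpy as np,cv2,pickle
def K(d):
    return 240/np.tan(np.radians(d["vertical_fov"])/2)
def at_z(d,u,v,z):
    f=K(d);r=np.array([(u-d["cx"])/f,(v-d["cy"])/f,1]);R=np.array(d["R"]);t=np.array(d["t"])
    c=-R.T@t; w=R.T@r; return c+w*(z-c[2])/w[2]
def cloud(d):
    f=K(d);Z=d["range_z"];v,u=np.mgrid[:480,:640]
    P=np.stack([(u-d["cx"])/f*Z,(v-d["cy"])/f*Z,Z],-1)-np.array(d["t"])
    return P@np.array(d["R"])
E
python3 - <<'E'
from h import *
d=pickle.load(open("top0.pkl","rb")); P=cloud(d); im=d["color"]
def crop(u0,v0,w,h,s): return cv2.resize(im[v0:v0+h,u0:u0+w,::-1],(w*s,h*s),interpolation=cv2.INTER_NEAREST)
cv2.imwrite("pics/cropA.png",np.hstack([crop(165,280,50,50,8),crop(415,273,50,50,8)]))
cv2.imwrite("pics/cropB.png",crop(325,135,133,100,6)); cv2.imwrite("pics/cropC.png",crop(200,180,200,150,4));cv2.imwrite("pics/cropD.png",crop(320,240,133,125,4))
# white boards
m=((im.min(-1)>200)).astype(np.uint8)
cs,_=cv2.findContours(m,cv2.RETR_EXTERNAL,cv2.CHAIN_APPROX_NONE)
for c in cs:
    if 700<cv2.contourArea(c)<2500:
        (u,v),s,a=cv2.minAreaRect(c)
        q=np.array([at_z(d,x,y,6)[:2] for x,y in c[:,0]]).astype(np.float32)
        r=cv2.minAreaRect(q); print("board px",round(u),round(v),np.round(r[0],1),np.round(r[1],1),round(r[2],1))
for n,(u,v) in dict(gear=(182,304),cover=(203,306),plug=(445,296),nut=(440,290),h=(425,300)).items(): print(n,np.round(P[v,u]),im[v,u])
E
```

```text
board px 282 279 [468.2  79.6] [88.5 88.4] 9.3
board px 359 273 [ 485.1 -103.3] [88.4 88.8] 3.2
board px 401 233 [ 584.2 -203.9] [88.8 88.2] 14.0
board px 228 225 [596.6 217.8] [88.8 88.4] 72.7
board px 314 202 [657.8   8.8] [88.5 88.6] 12.6
gear [400. 292.  83.] [ 98  99 103]
cover [398. 258.  36.] [19 38 68]
plug [ 427. -275.  122.] [110 112 117]
nut [ 442. -276.   81.] [221 176  84]
h [ 422. -252.   41.] [ 76 140 106]
```

```bash
python3 - <<'E'
from h import *
for n in("top","side"):
    d=pickle.load(open(n+"0.pkl","rb"));P=cloud(d);im=d["color"].astype(int)
    x,y,z=P[...,0],P[...,1],P[...,2]; ok=d["range_z"]>0
    # per pile height histogram
    for nm,c in (("L",(403,283)),("R",(430,-250))):
        pass
    m=ok&(x>200)&(x<800)&(abs(y)<500)&(z>25)&(z<140)
    k,l,st,ce=cv2.connectedComponentsWithStats(m.astype(np.uint8))
    for i in range(1,k):
        if st[i,4]>60:
            q=P[l==i]; h=np.histogram(q[:,2],bins=range(20,145,5))[0]
            print(n,np.round(ce[i]),st[i,4],np.round(np.median(q,0)),h.tolist())
E
```

```text
top [340. 154.] 88 [775. -54.  26.] [0, 88, 0, 0, 0, 0, 0, 0, 0, 0, 0, 0, 0, 0, 0, 0, 0, 0, 0, 0, 0, 0, 0, 0]
top [513. 219.] 1487 [ 620. -465.   36.] [0, 69, 446, 930, 42, 0, 0, 0, 0, 0, 0, 0, 0, 0, 0, 0, 0, 0, 0, 0, 0, 0, 0, 0]
top [112. 219.] 812 [591. 472.  83.] [0, 24, 31, 27, 32, 35, 33, 35, 81, 53, 13, 23, 31, 201, 192, 1, 0, 0, 0, 0, 0, 0, 0, 0]
top [435. 298.] 797 [ 425. -266.   45.] [0, 15, 14, 158, 212, 15, 10, 10, 9, 8, 16, 67, 100, 8, 9, 5, 7, 7, 8, 56, 63, 0, 0, 0]
top [189. 304.] 648 [400. 280.  74.] [0, 20, 10, 106, 109, 11, 15, 9, 15, 16, 19, 154, 163, 1, 0, 0, 0, 0, 0, 0, 0, 0, 0, 0]
side [234. 178.] 499 [586. 467.  61.] [0, 41, 25, 36, 31, 37, 34, 37, 48, 33, 22, 28, 32, 85, 10, 0, 0, 0, 0, 0, 0, 0, 0, 0]
side [203. 222.] 520 [393. 274.  53.] [0, 35, 43, 100, 38, 27, 32, 29, 30, 37, 29, 111, 9, 0, 0, 0, 0, 0, 0, 0, 0, 0, 0, 0]
side [341. 331.] 1318 [ 417. -288.   58.] [0, 75, 90, 263, 105, 43, 50, 52, 54, 47, 52, 160, 63, 20, 26, 29, 34, 25, 26, 91, 13, 0, 0, 0]
side [488. 349.] 757 [ 640. -463.   34.] [0, 22, 499, 236, 0, 0, 0, 0, 0, 0, 0, 0, 0, 0, 0, 0, 0, 0, 0, 0, 0, 0, 0, 0]
```

View pics/cropA.png

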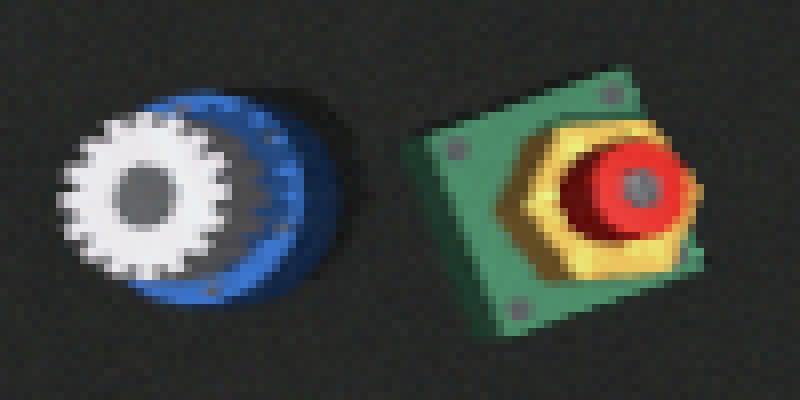

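View pics/cropD.png

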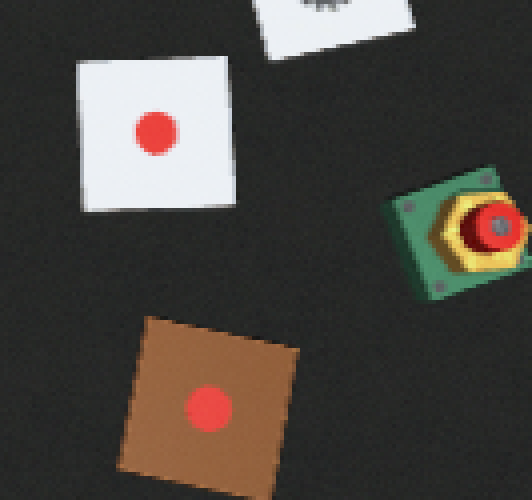

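```bash
python3 - <<'E'
from h import *
d=pickle.load(open("top0.pkl","rb"));P=cloud(d)
z=P[...,2]
for n,u0,v0,lo,hi in (("gear",188,304,75,95),("cover",188,304,36,46),("plug",437,298,114,126),("nut",437,298,75,90),("housing",437,298,36,47)):
    m=np.zeros((480,640),np.uint8); m[v0-28:v0+28,u0-28:u0+28]=1
    m&=((z>lo)&(z<hi)).astype(np.uint8)
    q=P[m>0][:,:2].astype(np.float32); (c,r)=cv2.minEnclosingCircle(q); rr=cv2.minAreaRect(q)
    print(n,len(q),np.round(P[m>0].mean(0),1),"circ",np.round(c,1),round(r,1),"rect",np.round(rr[0],1),np.round(rr[1],1),round(rr[2],1), np.median(z[m>0]))
E
```

```text
gear 318 [399.8 289.6  80.1] circ [399.7 290.2] 23.1 rect [400.  290.9] [43.9 44.6] 2.1 80.061503158663
cover 209 [401.5 274.7  40.2] circ [401.  287.4] 30.7 rect [401.5 281.1] [46.6 60.1] 88.5 40.09759006766223
plug 121 [ 426.5 -275.1  120. ] circ [ 426.8 -275.7] 12.7 rect [ 426.1 -275.8] [25.  23.3] 89.3 120.19023329790924
nut 175 [ 424.6 -275.1   80.8] circ [ 426.7 -278.9] 23.5 rect [ 426.3 -279. ] [41.6 45.8] 1.9 80.69504124349021
housing 376 [ 427.2 -266.7   40.5] circ [ 428.6 -275.8] 42.5 rect [ 427.5 -275.9] [62.4 62.1] 19.7 40.425256361538295
```

The crops confirm it: the white board at (359,273) is the plug's, and the brown and purple ones are the decoys. They also show the nut's flats facing along world x (±60°) and the housing turned about 20°. I'll start with the plug.

```bash
cat > mv.py <<'E'
from workcell import arm, fingers, optics, telemetry
import numpy as np
from scipy.spatial.transform import Rotation as Ro
B=dict(cover=(468.2,79.6),plug=(485.1,-103.3),gear=(584.2,-203.9),nut=(596.6,217.8),housing=(657.8,8.8))
def quat(a):
    c,s=np.cos(a),np.sin(a)
    return Ro.from_matrix(np.array([[0,c,s],[0,s,-c],[-1,0,0]])).as_quat()
def best(p,degs):
    j0=np.array(telemetry.read_joint_positions());o=[]
    for g in degs:
        for a in (g,g+180):
            q=arm.ik(list(p),list(quat(np.radians(a))))
            if q is not None: o.append((np.abs(np.array(q)-j0).max(),a))
    o.sort(); return o
def goto(p,degs):
    for _,a in best(p,degs):
        try: arm.movep(list(p),list(quat(np.radians(a)))); return a
        except arm.Unreachable: print("unr",a)
    raise SystemExit("none")
def pick(xy,zb,degs,open_,force,dz=5,hover=None):
    fingers.gripper_to(open_)
    zh=hover or 210
    a=goto((*xy,zh),degs)
    arm.move_l([*xy,zb+dz+50],v=200)
    s=arm.move_l([*xy,zb+dz],v=80,f_stop=12)
    fingers.gripper_to(0,force=force)
    print("picked yaw",a,"stop",s,"w",telemetry.read_gripper_width(),"tcp",np.round(telemetry.read_tcp_pos(),1),"t",telemetry.read_t())
    arm.move_l([*xy,zb+dz+30],v=80); arm.move_l([*xy,zh],v=200)
    print("w",telemetry.read_gripper_width(),"F",np.round(telemetry.read_contact_force(),1))
def place(xy,degs,dz=5,hover=210,open_=85):
    a=goto((*xy,hover),degs)
    z=6+dz
    arm.move_l([*xy,z+20],v=200)
    s=arm.move_l([*xy,z-1],v=25,f_stop=6)
    print("place yaw",a,"stop",s,"tcp",np.round(telemetry.read_tcp_pos(),1),"w",telemetry.read_gripper_width())
    fingers.gripper_to(open_); arm.hold(0.1)
    arm.move_l([*xy,z+50],v=100); arm.move_l([*xy,hover],v=250)
    print("t",telemetry.read_t())
def snap(tag):
    import cv2,pickle
    for n in ("top","side"):
        d=optics.get_image(n); pickle.dump(d,open(f"{n}{tag}.pkl","wb")); cv2.imwrite(f"pics/{n}{tag}.png",d["color"][:,:,::-1])
E
python3 - <<'E'
from mv import *
pick((426.5,-275.5),80,range(0,180,15),60,30,dz=7)
snap(1)
E
```

```text
picked yaw 345 stop False w 25.00711162407339 tcp [ 427.  -275.8   87.6] t 3.55
w 25.17550874820562 F [ 0.4 -0.2 -0.8]
```

View pics/side1.png

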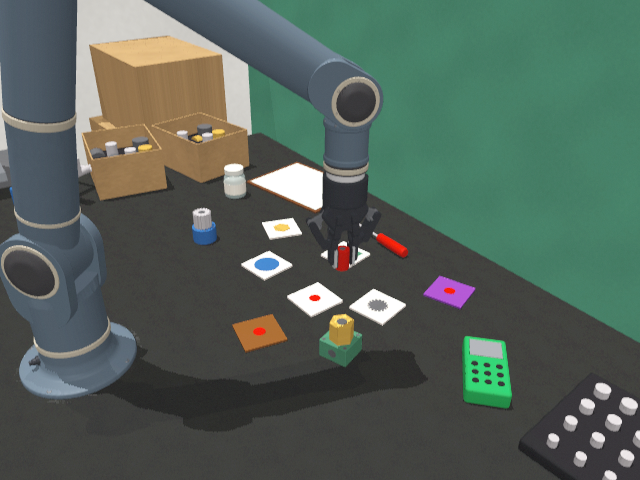

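The plug hangs upright in the fingers at (342,258), and the nut (342,330) still stands on the housing (340,346). Next I'll place the plug and check it.

```bash
python3 - <<'E'
from mv import *
place(B["plug"],range(0,180,15),dz=7,open_=60)
arm.move_l([485,-103,260],v=250)
snap(2)
from h import *
d=pickle.load(open("top2.pkl","rb"));P=cloud(d);z=P[...,2]
for n,c,lo,hi in (("plug",(485,-103),38,54),("nut",(426.5,-279),74,88),("housing",(427,-276),34,48)):
    m=(z>lo)&(z<hi)&(np.hypot(P[...,0]-c[0],P[...,1]-c[1])<50)
    q=P[m][:,:2].astype(np.float32)
    if len(q)>5:
        c,r=cv2.minEnclosingCircle(q); rr=cv2.minAreaRect(q); print(n,len(q),np.round(c,1),round(r,1),np.round(rr[0],1),np.round(rr[1],1),rr[2])
E
```

```text
place yaw 15 stop True tcp [ 484.8 -103.2   13.5] w 25.0489379910761
t 9.25
plug 59 [ 483.9 -103.3] 12.6 [483.2 -97.9] [25.1 13.5] 7.5575079917907715
nut 32 [ 430.8 -294.2] 14.4 [ 431.3 -297.6] [28.8  8.5] 9.209918022155762
housing 13 [ 415.2 -310.7] 5.9 [ 415.  -310.1] [11.4  5.1] 11.654023170471191
```

View pics/side2.png

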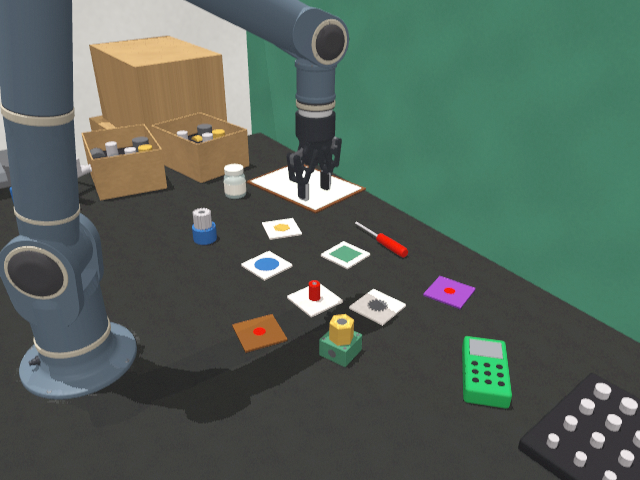

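View pics/top2.png

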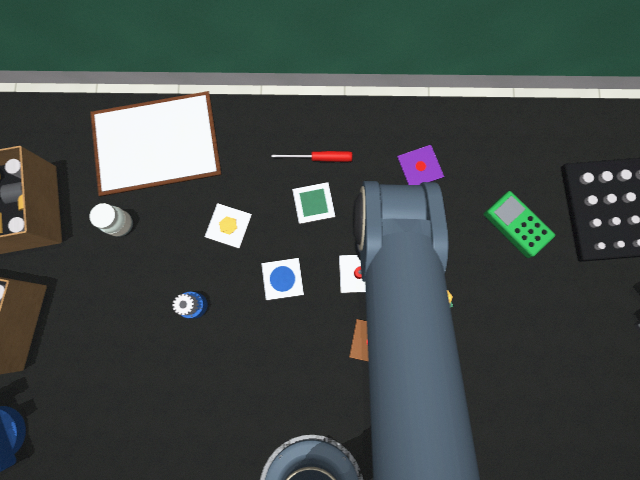

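The plug stands at the centre of its white board at (315,291). The pile of nut (342,330) on housing looks undisturbed. I'll do the gear next. With the arm over the left pile, the top camera will see the right pile again.

```bash
cat >> h.py <<'E'
def tops(f,items):
    d=pickle.load(open(f,"rb"));P=cloud(d);z=P[...,2]
    for n,c,lo,hi,R in items:
        m=(z>lo)&(z<hi)&(np.hypot(P[...,0]-c[0],P[...,1]-c[1])<R)
        q=P[m][:,:2].astype(np.float32)
        if len(q)>5:
            c,r=cv2.minEnclosingCircle(q); rr=cv2.minAreaRect(q); print(n,len(q),"circ",np.round(c,1),round(r,1),"rect",np.round(rr[0],1),np.round(rr[1],1),round(rr[2],1))
        else: print(n,"hidden")
E
python3 - <<'E'
from mv import *
from h import *
fingers.gripper_to(85)
pick((399.8,290.2),40,range(0,180,15),85,60,dz=5)
snap(3)
tops("top3.pkl",[("nut",(426.5,-279),76,88,30),("housing",(427,-276),36,48,50),("plug",(485,-103),40,54,40)])
place(B["gear"],range(0,180,15),dz=5)
snap(4)
tops("top4.pkl",[("cover",(401,287),35,48,50),("gear",(584,-204),40,54,40)])
E
```

```text
picked yaw 60 stop False w 44.81701941412064 tcp [400.4 291.   45.8] t 13.7417
w 44.398085621452424 F [-0.4  0.4 -3.6]
nut 328 circ [ 426.1 -278.8] 23.8 rect [ 426.4 -278.9] [42.3 46. ] 71.3
housing 376 circ [ 428.2 -275.3] 41.9 rect [ 427.6 -275.5] [61.8 61.6] 20.4
plug 101 circ [ 484.1 -103.9] 13.0 rect [ 484.  -103.1] [24.3 24.7] 45.5
place yaw 0 stop True tcp [ 583.9 -203.9   11.8] w 44.51329246100599
t 20.8583
cover 571 circ [401.2 288.1] 31.2 rect [401.7 287.5] [59.7 61. ] 0.1
gear 284 circ [ 583.1 -204.6] 23.4 rect [ 583.5 -204.3] [44.6 45.1] 47.1
```

View pics/side4.png

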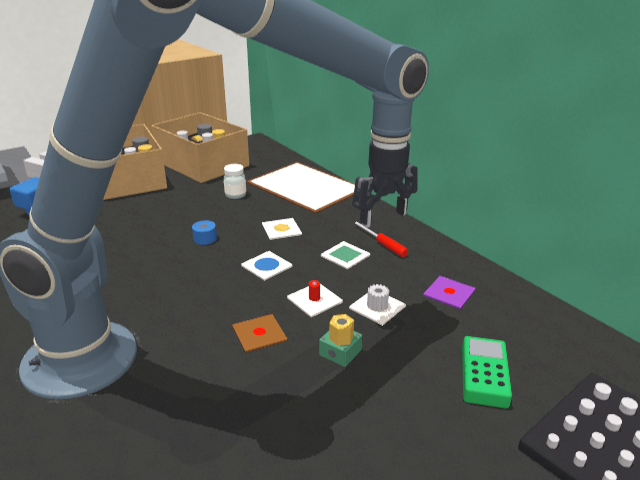

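View pics/top4.png

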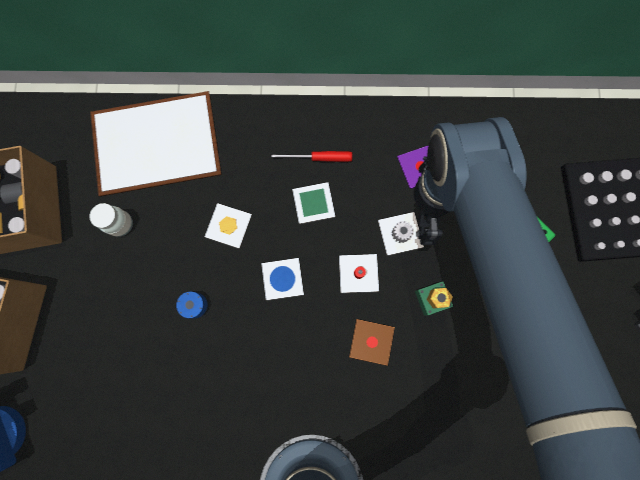

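View pics/side3.png

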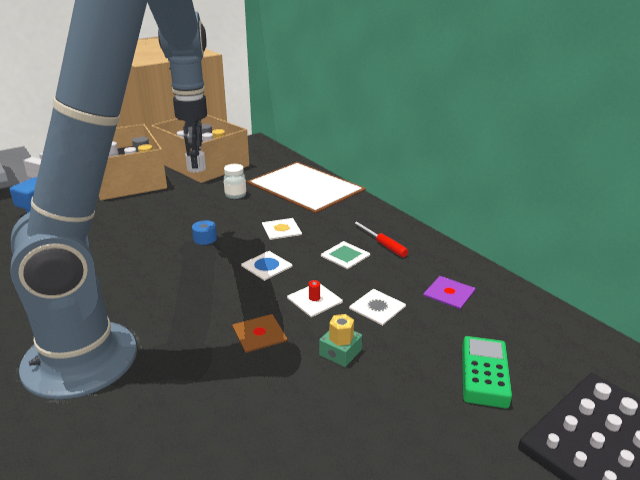

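The gear stands centred on its board and the cover stands alone. The nut's yaw is ambiguous from the bounding rectangle, so I'll fit a hexagon to it.

```bash
python3 - <<'E'
from h import *
d=pickle.load(open("top3.pkl","rb"));P=cloud(d);z=P[...,2]
m=(z>76)&(z<88)&(np.hypot(P[...,0]-426,P[...,1]+279)<30)
q=P[m][:,:2]
from scipy.optimize import minimize
o=[]
for a in range(0,60,2):
    n=np.array([[np.cos(np.radians(a+60*k)),np.sin(np.radians(a+60*k))] for k in range(6)])
    f=lambda c:np.clip((q-c)@n.T-20.2,0,None).sum()
    r=minimize(f,[426.3,-278.9],method="Nelder-Mead"); o.append((r.fun,a,np.round(r.x,1)))
o.sort(key=lambda x:x[0]); print(o[:5],o[-1])
im=d["color"]; cv2.imwrite("pics/nut3.png",cv2.resize(im[278:318,415:460,::-1],(720,600),interpolation=cv2.INTER_CUBIC)[:600,:720])
E
```

```text
[(np.float64(18.593638314019223), 8, array([ 426.3, -278.8])), (np.float64(19.152250673838164), 6, array([ 426.3, -278.9])), (np.float64(19.56237394899673), 10, array([ 426.3, -278.8])), (np.float64(21.58950166156692), 4, array([ 426.2, -278.8])), (np.float64(22.15692728721734), 12, array([ 426.4, -278.8]))] (np.float64(60.267655274063756), 38, array([ 426.2, -278.8]))
```

View pics/nut3.png

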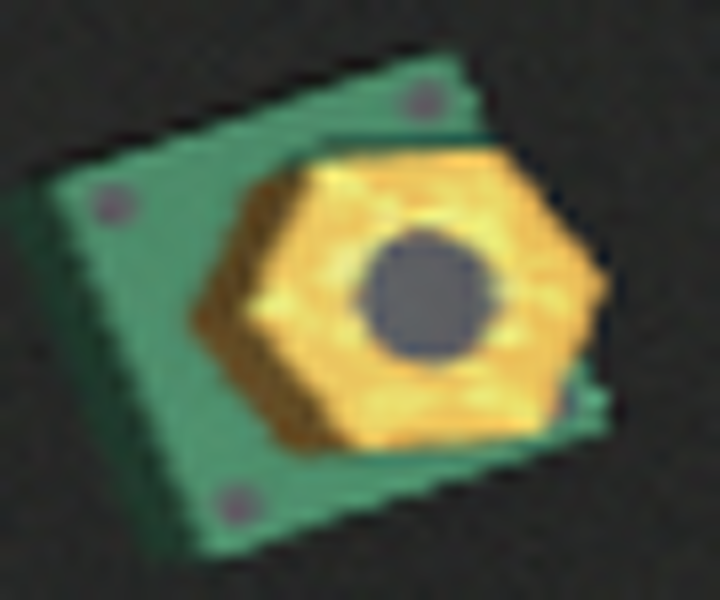

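In the enlarged crop the nut's corners are at (247,307) and (608,283), with flats at about 5°; the hexagon fit gives 7°. I'll use 6°, 66° or 126°. The housing is at about 20°.

```bash
python3 - <<'E'
from mv import *
from h import *
pick((426.3,-278.8),40,[6,66,126],70,60,dz=5)
place(B["nut"],range(0,180,15),dz=5)
snap(5)
tops("top5.pkl",[("housing",(427,-276),34,48,50),("nut",(597,218),38,54,40),("gear",(584,-204),38,54,40),("plug",(485,-103),38,54,40)])
E
```

```text
picked yaw 6 stop False w 41.555527915039995 tcp [ 427.  -279.    45.6] t 23.8583
w 41.58849417995506 F [ 0.2 -0.8 -2.9]
place yaw 15 stop True tcp [596.4 217.6  11.7] w 41.45084662101115
t 30.8833
housing 653 circ [ 430.2 -275.2] 40.7 rect [ 430.5 -274.5] [56.  62.3] 19.4
nut hidden
gear 292 circ [ 583.4 -204.3] 23.7 rect [ 582.5 -204.1] [45. 45.] 4.0
plug hidden
```

View pics/side5.png

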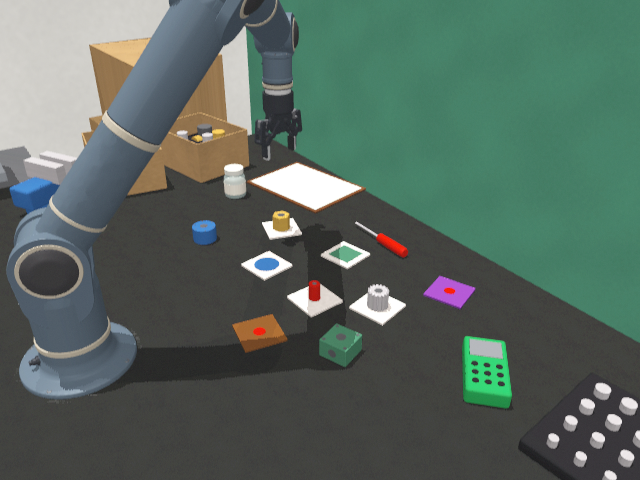

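The nut is centred on its board at (281,221). I'll move the cover next, then the housing.

```bash
python3 - <<'E'
from mv import *
from h import *
pick((401.4,287.8),0,range(0,180,15),85,60,dz=3)
snap(6)
tops("top6.pkl",[("housing",(427,-276),34,48,50),("nut",(597,218),38,54,40),("gear",(584,-204),38,54,40),("plug",(485,-103),38,54,40)])
place(B["cover"],range(0,180,15),dz=3)
E
```

```text
picked yaw 45 stop False w 60.711656984084314 tcp [401.9 288.3   3.9] t 34.1
w 60.98588769755273 F [ 0.5  0.5 -3.2]
housing 748 circ [ 428.4 -275.6] 42.1 rect [ 427.8 -275.7] [62.1 62.3] 21.2
nut 281 circ [594.9 216.8] 23.9 rect [595.5 216.2] [47.8 40. ] 46.7
gear 288 circ [ 583.3 -204.5] 23.1 rect [ 583.3 -204. ] [44.2 44.9] 5.5
plug 100 circ [ 484.  -103.4] 12.8 rect [ 484.1 -103.2] [24.4 24.1] 45.9
place yaw 0 stop True tcp [468.   79.4  10. ] w 60.41346345559383
t 40.2917
```

View pics/side6.png

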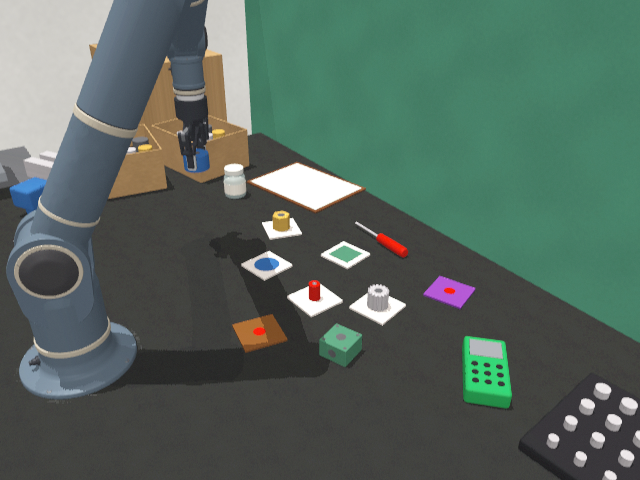

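```bash
python3 - <<'E'
from mv import *
from h import *
pick((427.7,-275.6),0,[20.5,110.5],85,60,dz=3)
place(B["housing"],range(0,180,15),dz=3)
goto((300,-560,260),range(0,180,15))
arm.hold(0.5); snap(7)
tops("top7.pkl",[("housing",B["housing"],38,54,50),("cover",B["cover"],38,54,50),("nut",(597,218),38,54,40),("gear",(584,-204),38,54,40),("plug",(485,-103),38,54,40)])
E
```

```text
picked yaw 290.5 stop False w 61.26730169407501 tcp [ 428.1 -275.6    3.7] t 43.9
w 61.34820598713811 F [-0.1 -0.4 -3.4]
place yaw 0 stop True tcp [657.6   8.6   9.8] w 61.124561696196466
t 50.4833
housing 671 circ [657.1   7.1] 42.3 rect [657.1   7.3] [61.9 63.8] 89.8
cover 560 circ [467.4  79.2] 30.8 rect [467.   79.3] [59.6 60.1] 46.2
nut 282 circ [595.8 216.6] 23.7 rect [595.8 216.5] [47.5 40. ] 46.7
gear 291 circ [ 582.9 -204.6] 23.5 rect [ 583.3 -204.8] [44.6 45.2] 64.7
plug 102 circ [ 484.1 -103.4] 13.0 rect [ 484.  -103.1] [24.4 24.3] 45.9
```

View pics/side7.png

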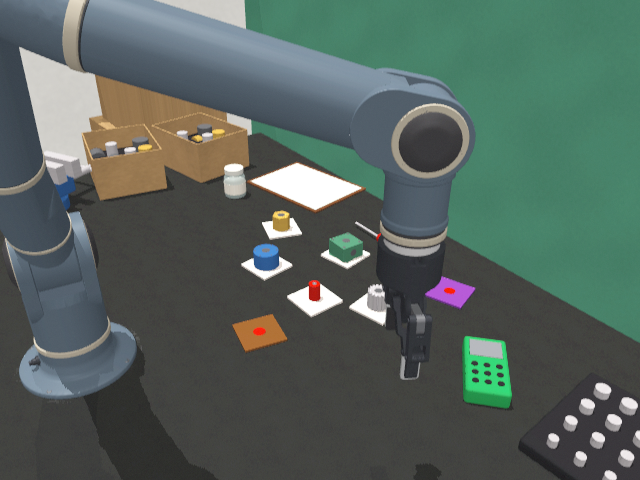

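View pics/top7.png

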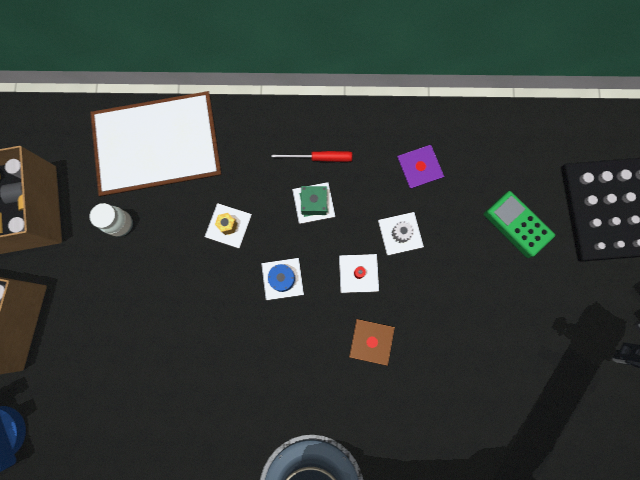

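All five parts stand upright on their boards: nut (228,224), housing (314,199), cover (282,278), plug (360,272) and gear (402,232). The jar, screwdriver and meter sit at the same pixels as at the start, so I'm handing in.

```bash
python3 -c "
from workcell import arm,telemetry
arm.sign_off(); print(telemetry.read_t())"
```

```text
the job is handed in; nothing more can be done
the job is handed in; nothing more can be done
```

I took both piles apart in the order plug, gear, nut, cover, housing, and set each part on its own white board. The job is handed in after about 52 s of the 144 s allowed; sign-off reports no verdict.

- **Position:** the last top-camera picture put all five part centres within about 2 mm of their board centres. All of them stood upright and were released, with the arm clear of everything.
- **Left alone:** the brown and purple look-alike boards were not touched. The screwdriver, jar and meter appear unmoved, judged by eye in the pictures.
- **Disagreement:** the estimates of the nut's yaw differed by a few degrees, from about 5° to 8°. I gripped it at 6°, and the fingers closed to 41.6 mm, which fits its 42 mm across the flats.

No check failed.

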